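Un-nest a parts bin and stack it half-turned on its ledges

TASK

The two grey parts bins in the corner of the socket trunking are nested one inside the other. Lift the upper bin out and stand it upright on the open bench so that you can let go and take it by its other side, then put it back over the lower bin turned half a turn end for end, so that it stands level on the lower bin's four ledges instead of nesting. Leave the lower bin in its place and the things lying around undisturbed, and let go at the end.

Things in the scene. Friction and masses are not known exactly. Their poses are not given: they have to be found in the camera images.
- upper_centre (a point): The upper grey stack-nest bin, an open tray 192 mm long (its y) by 140 wide (its x) over the rim, 75 high, 0.18 to 0.37 kg, z up. Point: its middle, 37.5 mm above its underside. Its 2 mm walls taper to an underside 158 by 106 mm. At the start it is nested in the lower bin, same heading, 30 mm higher. It can be pinched from above across any wall's rim.
- upper_rim_front (a point): Middle of the upper bin's -x long rim, at the top of the rim: x = -65 mm, 37.5 mm above the bin's centre point. The rim is an upright band 10 mm thick all round the mouth, 30 mm deep; its faces are vertical (inside over the top 24 mm). At the start this side faces the robot.
- upper_rim_back (a point): Middle of the upper bin's +x long rim, at the top of the rim: x = +65 mm, 37.5 mm above the bin's centre point; same 10 mm band. At the start it stands 8 mm from the trunking, too close for a finger. The rims of the two ends are at y = +-91 mm.
- upper_card (a point): Middle of the upper bin's end with the card holder: 96 mm from the bin's middle along its -y axis, half-way up. At the start it is over the lower bin's card-holder end; rightly stacked, over the lower bin's other end.
- lower_centre (a point): The lower bin, same make, loose on the bench in the trunking's corner. Point: its middle, 37.5 mm above its underside; same axes. With the same heading a bin on it nests, 30 mm higher; turned half a turn it stands on the four ledges, 63 mm higher, with about 7 mm of sideways play each way.
- lower_ledge (a point): One of the lower bin's four ledges (middle of its top): flat tops, 14 by 17 mm, 12 mm below the rim, of four hollow columns inside against the long walls, at x = +-51.5 mm, y = +62 and y = -30 mm from the bin's middle; this is the one at +x, y = +62. The columns widen to 29 mm at the floor; the upper bin has the same four.
- trunking: White L-shaped socket trunking, fixed, 60 deep, 160 high (mm). Origin: bench, middle of the bins' place; axes as the bins' (x away from robot, y left). Inner faces: behind the bins at x = +78 (y from -168), and at their +y end at y = +104 (x from -75); 8 mm from the rims. The bins' -x and -y sides are free. Bench x -150 to +70, y -370 to -110 in these axes is always clear for setting down.
- screwdriver_grip (a point): Handle of a screwdriver with black handle, 190 mm long, lying between the robot and the bins; not part of the job.
- junction_box: Grey-white square junction box, 92 by 92 by 52 mm, at the left beyond the trunking; origin under its middle; not part of the job.
- terminal_strip: Row of terminal blocks on a piece of rail, 190 by 44 by 48 mm, at the right; origin under its middle; not part of the job.

How it is judged:
On the way:
1. the upper bin stands upright on the open bench beside the lower one, let go (height (world z) of upper_centre between 0.03 and 0.045 m and angle between upper_centre's own z axis and vertical below 0.08 rad and horizontal distance between upper_centre and lower_centre above 0.14 m and contact force between the fingers and upper_bin below 0.3 N), for 0.2 s.
At the end, for the whole second after the job is handed in: Half-turned, the upper bin stands level (0.04 rad) and at rest on the lower bin's ledges, 63 mm higher than it (59 to 67), centred within 12 mm; the lower bin is flat on the bench within 20 mm of its place; the robot has let go (z of upper_centre in the frame of lower_centre between 0.059 and 0.067 m and x of upper_centre in the frame of lower_centre between -0.012 and 0.012 m and y of upper_centre in the frame of lower_centre between -0.012 and 0.012 m and y of upper_card in the frame of lower_centre above 0.08 m and angle between each of upper_centre, lower_centre's own z axis and vertical below 0.04 rad and height (world z) of lower_centre below 0.041 m and distance of lower_centre from where it was at the start of the episode below 0.02 m and linear speed of upper_bin below 0.02 m/s and contact force between the arm and upper_bin below 0.3 N); the robot touches nothing.
It fails at once if a bystander is pushed more than 30 mm from its place (distance of any of screwdriver_grip, junction_box, terminal_strip from where it was at the start of the episode above 0.03 m).
It fails at once if the upper bin is tipped over (angle between upper_centre's own z axis and vertical above 0.8 rad).
It also fails if it takes over 64 s, if anything falls off the work surface, if the arm or the gripper's body presses on something with over 40 N, if the wrist force passes 120 N, or if a joint passes its speed limit or range.

ROBOT

A 6-joint arm with a two-finger parallel gripper is mounted at the origin on the work surface. World frame = base frame: x ahead of the robot, y to its left, z up, the work surface at z = 0. Lengths are in m, angles in rad, forces in N, time in s.
With the tool pointing down it reaches from about 0.3 to 0.775 m from the base axis. Payload 14.6 kg.
Tool frame: the origin (TCP) lies midway between the tips of the shut fingers; the grasp point (between the pads) lies 19 mm behind it (pinch_z is the z of the grasp point in the tool frame, in m); z points along the fingers, y is the direction in which the jaws open and shut (so a half turn about z gives the same grasp; the last joint's range is limited). The gripper opens to 85 mm and grips with 20 to 120 N. Pads are 22 mm wide; open, the fingers measure 114 mm over their backs; the gripper's body (76 mm by 85 mm) begins 54 mm behind the grasp point. The pads swing forward as they close: fully open they stand 13 mm farther back than shut.
Start: joints at [1.159, 0.3, 1.521, -0, 1.321, -0.067], TCP at [0.186, 0.518, 0.231] pointing down, gripper open.
Joint ranges: [-3.03, 3.03], [-0.79, 2.21], [0.23, 2.52], [-1.04, 4.18], [0, 3.07], [-2.55, 2.55]. Speed limits (rad/s): [2.22, 2.22, 2.57, 3.14, 3.14, 3.14].

INTERFACE

Orientations are given as [roll, pitch, yaw] about the fixed x, y, z axes, in that order (R = Rz(yaw) Ry(pitch) Rx(roll)).
In Python, from rig import state, read_camera, camera_model, finish_job, pinch_z gives the robot as it stands.
- The arm moves only by the shell command python3 -m handwheel 'ROWS' [FORCE]. ROWS is JSON, a list of rows, each a list of 3 entries, a list of its own where there are three numbers: the turn, a rotation vector about the tool's x, y, z in rad, then the shift along the tool's x, y, z in mm, then the opening, from 0 (shut) to 1 (fully open). In form: [[[ax, ay, az], [tx, ty, tz], jaw], ...]. A call has 1 to 10 rows; each row is the pose to reach, as a shift and turn from the pose measured when the call began, along the tool's axes at that moment; what a row does not reach only later rows make up. A row lasts 1/12 s, in which the tool goes at most 41.7 mm and 7.16 degrees, less where a joint would pass 70% of its speed; a pose out of reach is approached as far as the arm can. A call with a gripper value outside its range is refused whole. The fingers move at their own pace and stop on an object; FORCE is the grip in N (left out, the last holds). Time passes only in rows, so rows that repeat a pose let the fingers close. It gives the time, the measured TCP pose, the force and the opening at its end, in the units of the state.
- state(): the state, without advancing time (a new reading comes with each control period).
- read_camera(name): name is "scene" or "top" or "wrist"; returns the picture (384x512x3 uint8, blue, green, red); there is no depth.
- camera_model(name): a dict with "vertical_fov" (degrees; the focal length in pixels is half the picture's height over the tangent of half this angle, whatever the lens; pixels are square), "cx", "cy" (the principal point, pixels), "rvec" (rotation vector, rad) and "tvec" (3), from world to camera coordinates, as OpenCV has them. Camera axes: x right, y down, z forward; pixel columns grow to the right and rows downward; lengths in m; the calibration is good to about 2 mm. A picture is of the moment at which its call begins: read the wrist's pose just before it. camera_model takes no time and is no camera call; for the wrist camera it gives the pose at the moment of the call.
- finish_job(): hands the job in, once; it reports no verdict.
The state is a dict: "clock": time; "joints": joint angles; "joint_velocities": joint speeds; "tau": joint torques, N m; "ee_pos": TCP position; "tool_rot": TCP orientation; "wrist_force": force on the tool from outside, world axes, zero at the start; "moment": the same for the moment, N m; "finger_gap": opening from 0.0 (shut) to 1.0 (fully open).
Only numpy, scipy, OpenCV 4.12 (cv2) and the standard library are available. Lean on these libraries where they do the work, as an engineer would, in place of code of your own. Each camera call takes 0.05 s, during which the arm holds its last target.

## Working session

There is one attempt and no reset: what is moved stays moved. The work goes in short steps, Python scripts to look and compute and a shell command to move; the robot and the scene stay as the last step left them, time stands still between calls to the robot, and variables do not carry over. Pictures are saved under pics/ and viewed, and the job is handed in when it is done.

```bash
ls; mkdir -p pics
python3 - <<'E'
from rig import *
import cv2
s=state(); print({k:s[k] for k in ('clock','ee_pos','tool_rot','finger_gap','wrist_force')}, pinch_z)
for n in ("scene","top","wrist"):
    print(n,camera_model(n)); cv2.imwrite(f"pics/a_{n}.png",read_camera(n))
E
```

```text
pics
{'clock': 0.0, 'ee_pos': array([0.18578604, 0.51740881, 0.23067534]), 'tool_rot': array([-3.14035471e+00, -6.76359191e-05,  2.79684028e+00]), 'finger_gap': 0.998643017550796, 'wrist_force': array([ 0.1076915 , -0.4511063 , -0.27972854])} -0.0187
scene {'vertical_fov': 54.36018836874322, 'cx': 257.8835716028797, 'cy': 195.14033947631853, 'rvec': array([ 2.36204242,  0.54555313, -0.21253787]), 'tvec': array([-0.47696578, -0.10857992,  1.51825751])}
top {'vertical_fov': 47.821582898186406, 'cx': 252.12867948540247, 'cy': 194.97262355704342, 'rvec': array([ 2.08899371, -2.1356781 ,  0.22161306]), 'tvec': array([0.01021208, 0.5455856 , 1.26865031])}
wrist {'vertical_fov': 63.24693658668236, 'cx': 258.699491601945, 'cy': 189.8217698027274, 'rvec': array([-2.38609315, -1.67581224, -0.22127661]), 'tvec': array([-0.54913459, -0.03451832,  0.37928461])}
```

View pics/a_scene.png

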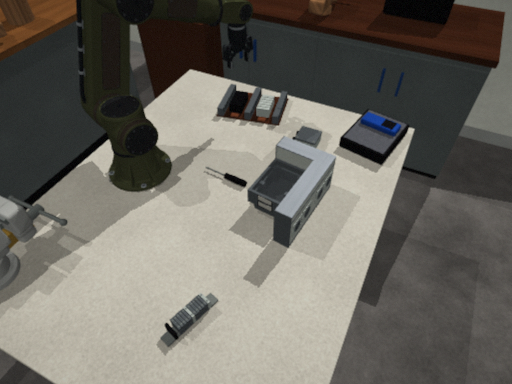

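View pics/a_top.png

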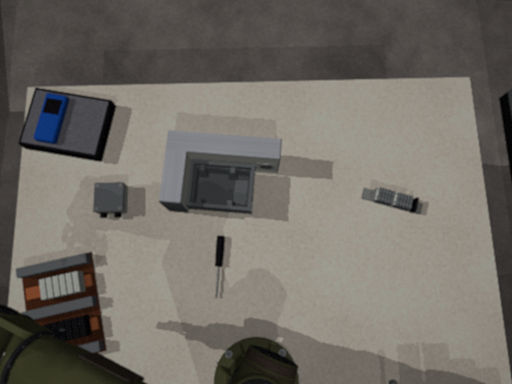

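View pics/a_wrist.png

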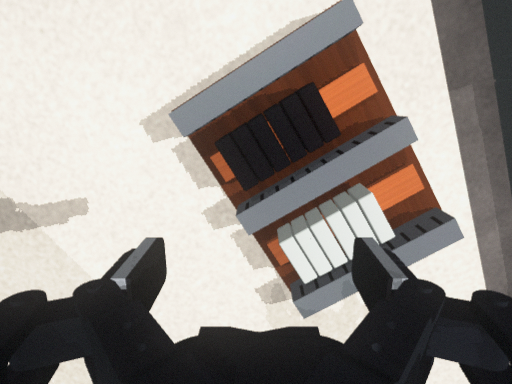

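The top view shows the bins at about (222,187) inside the L trunking, the screwdriver at (220,265), the terminal strip at (395,199) and the junction box at (110,197). I'll zoom in.

Run:
```python
import cv2
im=cv2.imread('pics/a_top.png')[120:225,150:295]
im=cv2.resize(im,None,fx=5.4,fy=5.4,interpolation=cv2.INTER_CUBIC); cv2.imwrite('pics/b_top.png',cv2.convertScaleAbs(im,alpha=1.4))
im=cv2.imread('pics/a_scene.png')[125:245,235:345]
im=cv2.resize(im,None,fx=5,fy=5,interpolation=cv2.INTER_CUBIC); cv2.imwrite('pics/b_scene.png',cv2.convertScaleAbs(im,alpha=1.4))
```

```text
(no output)
```

View pics/b_top.png

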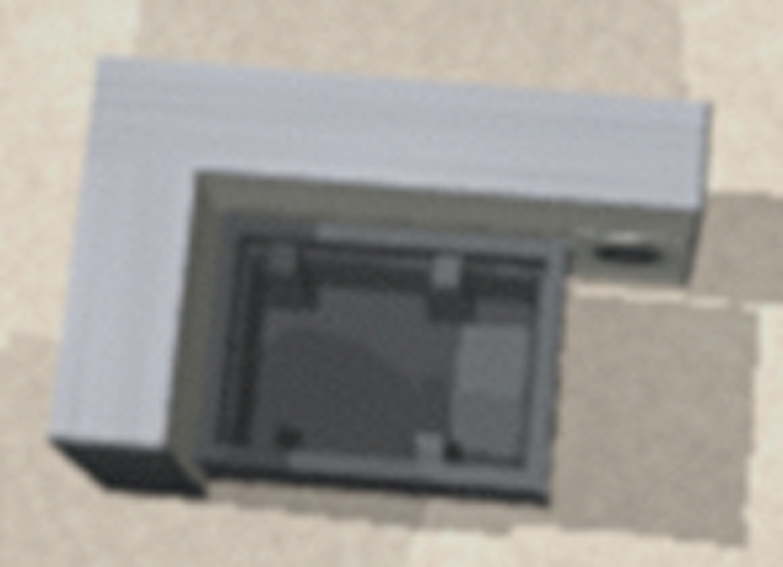

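View pics/b_scene.png

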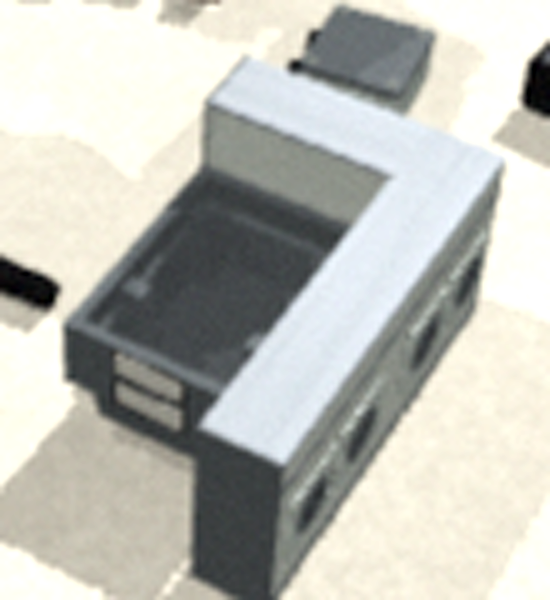

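```bash
cat > h.py <<'E'
import numpy as np, cv2
from rig import *
def ray(m,px):
    R,_=cv2.Rodrigues(np.array(m['rvec'])); t=np.array(m['tvec']); f=192/np.tan(np.radians(m['vertical_fov']/2))
    d=R.T@np.array([(px[0]-m['cx'])/f,(px[1]-m['cy'])/f,1]); return -R.T@t,d
def onz(m,px,z):
    c,d=ray(m,px); return c+d*(z-c[2])/d[2]
def proj(m,P):
    f=192/np.tan(np.radians(m['vertical_fov']/2)); K=np.array([[f,0,m['cx']],[0,f,m['cy']],[0,0,1]])
    return cv2.projectPoints(np.array(P,float).reshape(-1,3),np.array(m['rvec']),np.array(m['tvec']),K,None)[0][:,0]
def fit2(A,B): # A local xy -> B world xy
    A=np.array(A,float);B=np.array(B,float);a=A.mean(0);b=B.mean(0);U,S,V=np.linalg.svd((A-a).T@(B-b));R=V.T@np.diag([1,np.linalg.det(V.T@U.T)])@U.T
    return np.arctan2(R[1,0],R[0,0]),b-R@a,(A@R.T+b-R@a)-B
E
python3 - <<'E'
from h import *
np.set_printoptions(precision=4,suppress=True)
m=camera_model('top')
Z=lambda X,Y:((X+.5)/5.4-.5+150,(Y+.5)/5.4-.5+120)
L=[(.138,.164),(.138,-.168),(.078,.104),(.078,-.168),(-.075,.164),(-.075,.104)]
px=[(100,60),(710,103),(197,172),(700,207),(52,440),(165,443)]
W=[onz(m,Z(*p),.16)[:2] for p in px]
y,t,e=fit2(L,W);print('trunk',y,t,'\n',e)
L=[(.07,-.096),(-.07,-.096)]
W=[onz(m,Z(*p),.105)[:2] for p in [(568,240),(550,490)]]
y,t,e=fit2(L,W);print('bin',y,t,e)
c=np.cos(y)
m2=camera_model('scene')
Zs=lambda X,Y:((X+.5)/5-.5+235,(Y+.5)/5-.5+125)
L=[(.138,.164),(.138,-.168),(.078,.104),(.078,-.168),(-.075,.164),(-.075,.104)]
px=[(500,162),(280,463),(392,178),(200,430),(247,58),(208,103)]
y,t,e=fit2(L,[onz(m2,Zs(*p),.16)[:2] for p in px]);print('trunk scene',y,t,'\n',e)
for n,p,h in (('top',[(110,197),(395,199),(220,250)],0.03),):
  for q in p: print(onz(m,q,h))
E
```

```text
trunk -0.1003060356410055 [0.5695 0.0907] 
 [[ 0.0028  0.0014]
 [ 0.0013 -0.0013]
 [ 0.0013  0.0005]
 [-0.0005 -0.0027]
 [-0.0009  0.0015]
 [-0.004   0.0006]]
bin -0.09252883503427323 [0.5687 0.0904] [[-0.0004  0.    ]
 [ 0.0004 -0.    ]]
trunk scene -0.1083973370926552 [0.5696 0.0882] 
 [[ 0.0035  0.0052]
 [ 0.0025 -0.006 ]
 [ 0.0003  0.001 ]
 [-0.0023 -0.0019]
 [-0.0014  0.0009]
 [-0.0026  0.0008]]
[0.5547 0.4419 0.03  ]
[ 0.5286 -0.4469  0.03  ]
[0.3824 0.0996 0.03  ]
```

```bash
cat >> h.py <<'E'
from scipy.spatial.transform import Rotation as Ro
C=np.array([.5693,.0900]);Y0=-.101
def loc(x,y,z): # frame of bins' place -> world
    c,s=np.cos(Y0),np.sin(Y0); return np.array([C[0]+c*x-s*y,C[1]+s*x+c*y,z])
def go(P,yaw):
    s=state();R=Ro.from_euler('xyz',s['tool_rot']); T=Ro.from_euler('xyz',[np.pi,0,yaw])
    print('turn',(R.inv()*T).as_rotvec().round(4),'shift mm',(R.inv().apply(np.array(P)-s['ee_pos'])*1000).round(1),'| ee',s['ee_pos'].round(4),s['tool_rot'].round(3),'F',s['wrist_force'].round(1),'gap',round(float(s['finger_gap']),3),'t',round(float(s['clock']),2),'q6',round(float(s['joints'][5]),2))
E
python3 - <<'E'
from h import *
print(loc(-.065,.006,.105)); go(loc(-.065,.006,.231),np.pi/2+Y0)
E
```

```text
[0.50523622 0.10252327 0.105     ]
turn [-8.000e-04  6.000e-04  1.327e+00] shift mm [-4.409e+02 -2.826e+02  1.000e-01] | ee [0.1858 0.5175 0.2309] [-3.141 -0.     2.797] F [-0.6 -0.3  0.4] gap 1.003 t 0.15 q6 -0.07
```

```bash
python3 -m handwheel '[[[0,0,0.12],[-35,-22,0],0.5],[[0,0,0.24],[-70,-45,0],0.5],[[0,0,0.36],[-105,-67,0],0.5],[[0,0,0.48],[-140,-90,0],0.5],[[0,0,0.6],[-175,-112,0],0.5],[[0,0,0.72],[-210,-135,0],0.5],[[0,0,0.84],[-245,-157,0],0.5],[[0,0,0.96],[-280,-180,0],0.5],[[0,0,1.08],[-315,-202,0],0.5],[[0,0,1.2],[-350,-224,0],0.5]]' 60
python3 -c "
from h import *
go(loc(-.065,.006,.20),np.pi/2+Y0)"
```

```text
clock: 0.98
ee_pos: [0.4403, 0.1864, 0.2311]
tool_rot: [-3.141, 0.001, 1.591]
wrist_force: [1.7, 1.2, 0.5]
finger_gap: 0.501
turn [-0.0002  0.0007  0.121 ] shift mm [-85.1  63.2  31.1] | ee [0.4403 0.1864 0.2311] [-3.141e+00  1.000e-03  1.591e+00] F [1.7 1.2 0.5] gap 0.501 t 0.98 q6 0.3
```

```bash
python3 -m handwheel '[[[0,0,0.06],[-30,22,10],0.5],[[0,0,0.121],[-58,43,20],0.5],[[0,0,0.121],[-76,56,28],0.5],[[0,0,0.121],[-85,63,31],0.5],[[0,0,0.121],[-85.1,63.2,31.1],0.5],[[0,0,0.121],[-85.1,63.2,31.1],0.5]]'
python3 - <<'E'
from h import *
m=camera_model('wrist'); im=read_camera('wrist'); cv2.imwrite('pics/c_wrist.png',im); np.save('c_m.npy',m,allow_pickle=True)
go(loc(-.065,.006,.11),np.pi/2+Y0)
for P in [(-.07,.096),(-.07,-.096),(.07,-.096),(.07,.096),(-.065,0)]: print(P,proj(m,loc(*P,.105)).round(0))
E
```

```text
clock: 1.48
ee_pos: [0.505, 0.1029, 0.2]
tool_rot: [-3.141, 0.001, 1.47]
wrist_force: [-0.7, -0.5, 0.3]
finger_gap: 0.498
turn [-0.0001  0.0005  0.0008] shift mm [-0.8  0.5 90.4] | ee [0.5048 0.1034 0.2004] [-3.141e+00  1.000e-03  1.471e+00] F [-0.  -0.1  0.6] gap 0.499 t 1.53 q6 0.23
(-0.07, 0.096) [[251.  71.]]
(-0.07, -0.096) [[253. 303.]]
(0.07, -0.096) [[412. 303.]]
(0.07, 0.096) [[446.  70.]]
(-0.065, 0) [[258. 199.]]
```

View pics/c_wrist.png

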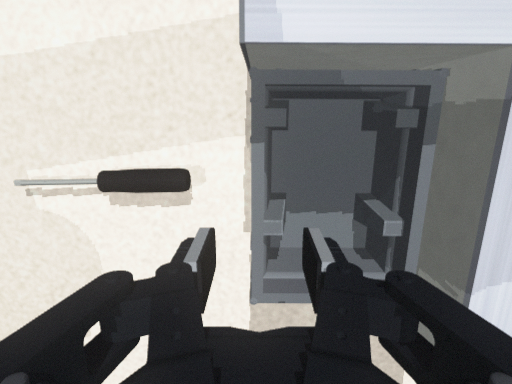

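The wrist view matches the estimate. The near-rim corners are at (250,72) and (252,303), predicted (251,71) and (253,303), and the rim lies midway between the fingers. Now I'll descend and grip.

```bash
python3 -m handwheel '[[[0,0,0],[-0.5,0.5,25],0.5],[[0,0,0],[-0.5,0.5,55],0.5],[[0,0,0],[-0.5,0.5,85],0.5],[[0,0,0],[-0.5,0.5,108],0.5],[[0,0,0],[-0.5,0.5,118],0.5],[[0,0,0],[-0.5,0.5,122.5],0.5],[[0,0,0],[-0.5,0.5,122.5],0.5]]' && python3 -m handwheel '[[[0,0,0],[0,0,0],0],[[0,0,0],[0,0,0],0],[[0,0,0],[0,0,0],0],[[0,0,0],[0,0,0],0],[[0,0,0],[0,0,0],0],[[0,0,0],[0,0,0],0],[[0,0,0],[0,0,0],0]]' 60
python3 -c "
from h import *
go(loc(-.065,.006,.078),np.pi/2+Y0)"
```

```text
clock: 2.12
ee_pos: [0.5051, 0.1035, 0.0782]
tool_rot: [-3.141, 0.001, 1.472]
wrist_force: [-0.4, -0.1, 0.5]
finger_gap: 0.5
clock: 2.7
ee_pos: [0.5054, 0.1038, 0.0797]
tool_rot: [3.14, -0.0, 1.471]
wrist_force: [-6.5, 1.3, 9.1]
finger_gap: 0.104
turn [ 0.0011 -0.0003  0.0016] shift mm [-1.3 -0.1  1.7] | ee [0.5054 0.1038 0.0797] [ 3.14  -0.     1.471] F [-6.5  1.3  9.1] gap 0.104 t 2.7 q6 0.23
```

```bash
python3 -m handwheel '[[[0,0,0],[0,0,-3],0],[[0,0,0],[0,0,-8],0],[[0,0,0],[0,0,-15],0],[[0,0,0],[0,0,-24],0],[[0,0,0],[0,0,-34],0],[[0,0,0],[0,0,-44],0],[[0,0,0],[0,0,-54],0],[[0,0,0],[0,0,-64],0],[[0,0,0],[0,0,-70],0],[[0,0,0],[0,0,-70],0]]' 90
python3 - <<'E'
from h import *
for n in ('top','wrist','scene'): cv2.imwrite(f'pics/d_{n}.png',read_camera(n))
a=cv2.imread('pics/d_top.png')[120:225,150:295];b=cv2.imread('pics/d_scene.png')[125:245,235:345]
o=np.hstack([cv2.resize(a,(398,288)),cv2.resize(b,(264,288))]);w=cv2.resize(cv2.imread('pics/d_wrist.png'),(400,300)); o2=np.zeros((590,662,3),np.uint8);o2[:288]=o;o2[290:,:400]=w; cv2.imwrite('pics/d.png',cv2.convertScaleAbs(o2,alpha=1.3))
go(loc(-.065,.006,.078),np.pi/2+Y0)
E
```

```text
clock: 3.53
ee_pos: [0.5059, 0.1039, 0.1513]
tool_rot: [3.138, -0.001, 1.471]
wrist_force: [0.8, 0.3, -3.0]
finger_gap: 0.1
turn [ 0.0004 -0.0001  0.0016] shift mm [-1.2  0.2 71.2] | ee [0.5051 0.1038 0.1492] [ 3.141 -0.     1.471] F [ 0.2 -0.3 -3.1] gap 0.098 t 3.68 q6 0.23
```

View pics/d.png

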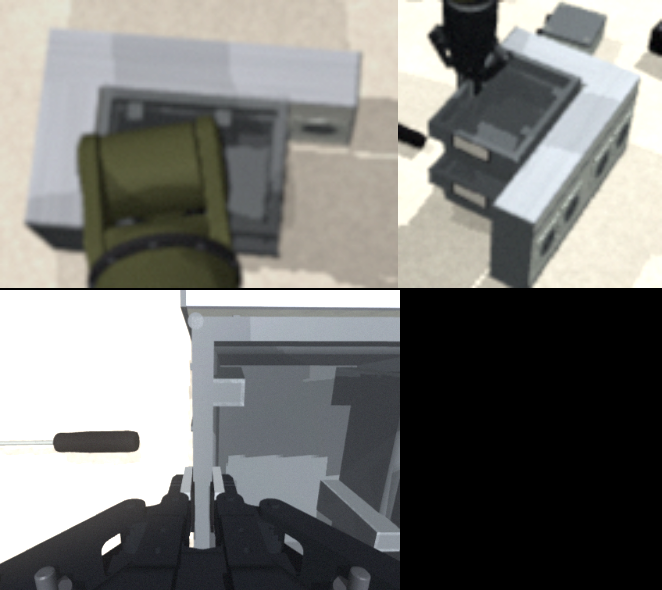

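The upper bin came out cleanly. The lower bin stays put, its card holder still visible at (470,192), and the wrist carries about 3 N. Now I'll raise it above the trunking and carry it right with a quarter turn.

```bash
python3 -m handwheel '[[[0,0,0],[0,-2,-10],0],[[0,0,0],[0,-6,-25],0],[[0,0,0],[0,-12,-42],0],[[0,0,0],[-4,-20,-58],0],[[0,0,0.04],[-12,-26,-70],0],[[0,0,0.12],[-24,-30,-78],0],[[0,0,0.22],[-40,-30,-80],0],[[0,0,0.33],[-58,-30,-80],0],[[0,0,0.44],[-76,-30,-80],0],[[0,0,0.55],[-94,-30,-80],0]]' 90
python3 -c "
from h import *
go(loc(-.034,-.175,.23),Y0)"
```

```text
clock: 4.52
ee_pos: [0.4655, 0.0125, 0.2296]
tool_rot: [3.141, -0.0, 0.916]
wrist_force: [-0.0, 0.6, -3.3]
finger_gap: 0.095
turn [ 0.0000e+00 -4.0000e-04  1.0172e+00] shift mm [-42.   98.3  -0.4] | ee [0.4655 0.0125 0.2296] [ 3.141 -0.     0.916] F [-0.   0.6 -3.3] gap 0.095 t 4.52 q6 0.6
```

```bash
python3 -m handwheel '[[[0,0,0.1],[-4,10,0],0],[[0,0,0.2],[-8,20,0],0],[[0,0,0.31],[-12,30,0],0],[[0,0,0.42],[-17,41,0],0],[[0,0,0.53],[-22,52,0],0],[[0,0,0.64],[-27,63,0],0],[[0,0,0.75],[-32,74,0],0],[[0,0,0.86],[-36,84,0],0],[[0,0,0.95],[-40,93,0],0],[[0,0,1.017],[-42,98,0],0]]' 90
python3 -c "
from h import *
go(loc(-.034,-.175,.10),Y0)"
```

```text
clock: 5.35
ee_pos: [0.5178, -0.0813, 0.2298]
tool_rot: [-3.141, -0.0, -0.106]
wrist_force: [-0.2, -0.2, -3.8]
finger_gap: 0.096
turn [-0.0002 -0.0001 -0.0053] shift mm [-1.000e-01 -6.000e-01  1.298e+02] | ee [ 0.5178 -0.0813  0.2298] [-3.141 -0.    -0.106] F [-0.2 -0.2 -3.8] gap 0.096 t 5.35 q6 1.45
```

```bash
python3 -m handwheel '[[[0,0,0],[0,0,15],0],[[0,0,0],[0,0,40],0],[[0,0,0],[0,0,68],0],[[0,0,0],[0,0,96],0],[[0,0,0],[0,0,120],0],[[0,0,0],[0,0,138],0],[[0,0,0],[0,0,150],0],[[0,0,0],[0,0,158],0],[[0,0,0],[0,0,162],0],[[0,0,0],[0,0,164],0]]' 90
python3 - <<'E'
from h import *
go(loc(-.034,-.175,.10),Y0)
o=np.zeros((590,800,3),np.uint8)
a=read_camera('top');b=read_camera('scene')
cv2.imwrite('pics/e_top.png',a);cv2.imwrite('pics/e_scene.png',b)
o=np.hstack([cv2.resize(a[100:270,150:350],(400,340)),cv2.resize(b[130:300,160:360],(400,340))]); cv2.imwrite('pics/e.png',cv2.convertScaleAbs(o,alpha=1.3))
E
```

```text
clock: 6.18
ee_pos: [0.5179, -0.0812, 0.0658]
tool_rot: [-3.141, -0.0, -0.106]
wrist_force: [-0.2, -0.4, -2.7]
finger_gap: 0.098
turn [-0.0002 -0.     -0.0053] shift mm [ -0.2  -0.5 -34.2] | ee [ 0.5179 -0.0812  0.0658] [-3.141 -0.    -0.106] F [-0.2 -0.4 -2.7] gap 0.098 t 6.18 q6 1.45
```

View pics/e.png

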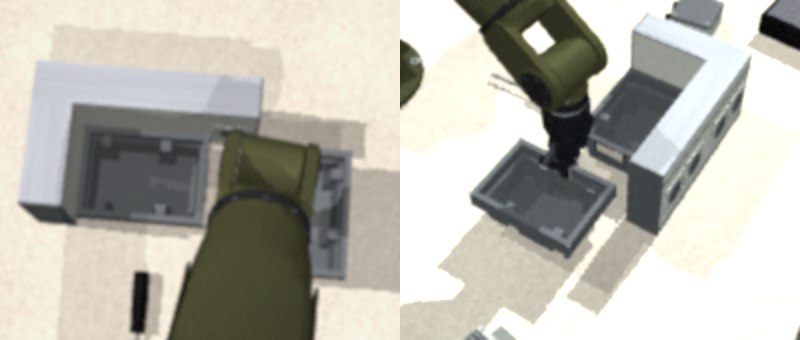

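The bin hangs level over the clear bench, about 16 mm up, and the lower bin is still in the corner. I'll lower it until it touches.

```bash
python3 -m handwheel '[[[0,0,0],[0,0,4],0],[[0,0,0],[0,0,8],0],[[0,0,0],[0,0,12],0],[[0,0,0],[0,0,14],0],[[0,0,0],[0,0,15],0],[[0,0,0],[0,0,15],0]]' 60
python3 -m handwheel '[[[0,0,0],[0,0,0.5],0],[[0,0,0],[0,0,1],0],[[0,0,0],[0,0,1.5],0],[[0,0,0],[0,0,1.5],0]]' 40
```

```text
clock: 6.78
ee_pos: [0.518, -0.0812, 0.051]
tool_rot: [-3.141, -0.0, -0.106]
wrist_force: [-1.3, -0.3, -4.0]
finger_gap: 0.097
clock: 7.12
ee_pos: [0.5183, -0.0811, 0.0498]
tool_rot: [-3.141, -0.001, -0.106]
wrist_force: [0.5, 2.7, 1.9]
finger_gap: 0.098
```

```bash
python3 -m handwheel '[[[0,0,0],[0,0,0],0.3],[[0,0,0],[0,0,0],0.5],[[0,0,0],[0,0,0],0.5],[[0,0,0],[0,0,0],0.5],[[0,0,0],[0,0,-20],0.5],[[0,0,0],[0,0,-50],0.5],[[0,0,0],[0,0,-85],0.5],[[0,0,0],[0,0,-120],0.5],[[0,0,0],[0,0,-150],0.5],[[0,0,0],[0,0,-150],0.5]]' 60
python3 - <<'E'
from h import *
w=read_camera('wrist');m=camera_model('wrist');a=read_camera('top');b=read_camera('scene')
cv2.imwrite('pics/f_wrist.png',w);cv2.imwrite('pics/f_top.png',a);cv2.imwrite('pics/f_scene.png',b)
np.save('f_m.npy',m,allow_pickle=True)
o=np.hstack([w,cv2.resize(b[130:300,160:290],(288,384))]); cv2.imwrite('pics/f.png',cv2.convertScaleAbs(o,alpha=1.2))
def bl(x,y):  # bin frame -> place frame, heading -90
    return loc(-.04+y,-.24-x,.075)
for P in [(-.07,.096),(-.07,-.096),(.07,-.096),(.07,.096)]: print(P,proj(m,bl(*P)).round(0),proj(camera_model('scene'),bl(*P)).round(0),proj(camera_model('top'),bl(*P)).round(0))
go(loc(-.034,-.175,.10),Y0)
E
```

```text
clock: 7.95
ee_pos: [0.52, -0.0816, 0.206]
tool_rot: [3.141, -0.01, -0.106]
wrist_force: [0.9, -0.3, 1.4]
finger_gap: 0.502
(-0.07, 0.096) [[251.  79.]] [[267. 224.]] [[279. 173.]]
(-0.07, -0.096) [[253. 286.]] [[220. 201.]] [[275. 236.]]
(0.07, -0.096) [[396. 285.]] [[195. 229.]] [[322. 240.]]
(0.07, 0.096) [[421.  78.]] [[244. 255.]] [[325. 177.]]
turn [-0.0002 -0.0005 -0.0052] shift mm [-0.1 -0.4 99.2] | ee [ 0.5179 -0.0811  0.1992] [-3.141e+00 -1.000e-03 -1.060e-01] F [-0.9  0.5 -1.4] gap 0.498 t 8.1 q6 1.45
```

View pics/f.png

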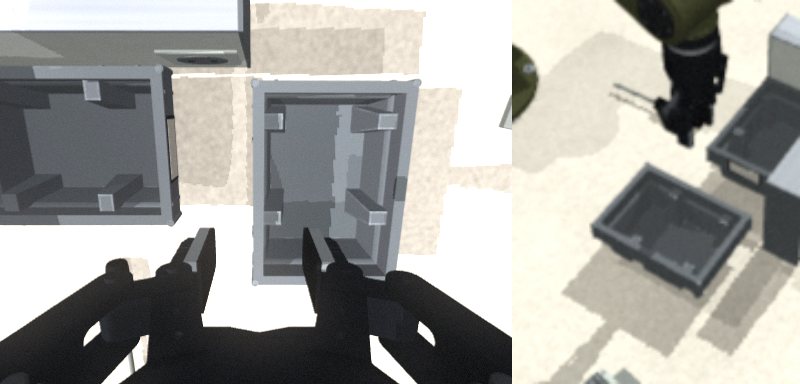

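View pics/f_top.png

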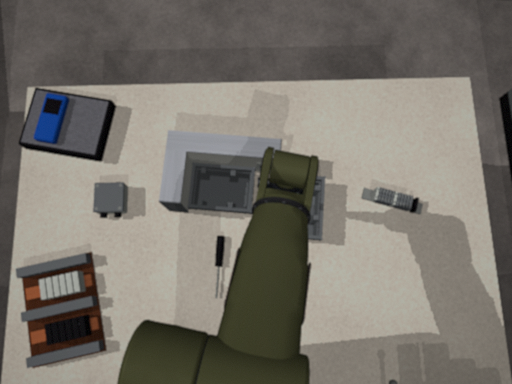

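The bin stands upright and free. Its corners in the wrist view are about (254,81), (253,285) and (420,80), as predicted. The lower bin's right corners are at about (165,67) and (175,223). I'll zoom in to refine both.

Run:
```python
import cv2,numpy as np
w=cv2.imread('pics/f_wrist.png')
c=lambda x,y,s=16:cv2.resize(w[y-s:y+s,x-s:x+s],(256,256),interpolation=cv2.INTER_NEAREST)
o=np.vstack([np.hstack([c(254,81),c(420,80),c(168,69)]),np.hstack([c(253,285),c(391,285),c(175,223)])])
cv2.imwrite('pics/g.png',o)
```

```text
(no output)
```

View pics/g.png

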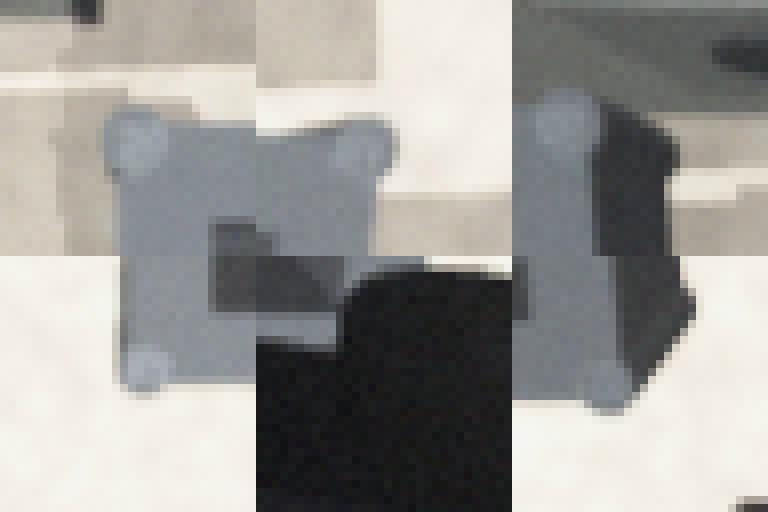

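Run:
```python
from h import *
np.set_printoptions(precision=4,suppress=True)
m=np.load('f_m.npy',allow_pickle=True).item()
W=[onz(m,p,.075)[:2] for p in [(255.3,82.9),(255.5,283),(417,82.5)]]
print(np.linalg.norm(W[0]-W[1]),np.linalg.norm(W[0]-W[2]))
y,t,e=fit2([(-.0675,.0935),(-.0675,-.0935),(.0675,.0935)],W);print('upper',y,t,'\n',e,'exp',Y0-np.pi/2,loc(-.04,-.24,0))
W=[onz(m,p,.075)[:2] for p in [(158.6,68),(171,223.1)]]
y,t,e=fit2([(.0675,-.0935),(-.0675,-.0935)],W);print('lower',y,t,e)
```

```text
0.1857667412066369 0.13363026292879815
upper -1.678126012320333 [ 0.5051 -0.1449] 
 [[ 0.0006  0.0005]
 [-0.0007  0.0003]
 [ 0.0002 -0.0008]] exp -1.6717963267948965 [ 0.5053 -0.1447  0.    ]
lower -0.10484325645900057 [0.5675 0.0889] [[ 0.0001 -0.    ]
 [-0.0001  0.    ]]
```

```bash
python3 -m handwheel '[[[0,0,-0.12],[-2,13,0],0.5],[[0,0,-0.24],[-4,26,0],0.5],[[0,0,-0.36],[-5,40,0],0.5],[[0,0,-0.48],[-5,55,0],0.5],[[0,0,-0.6],[-5,70,0],0.5],[[0,0,-0.72],[-3,85,0],0.5],[[0,0,-0.84],[-2,100,0],0.5],[[0,0,-0.96],[0,112,0],0.5],[[0,0,-1.08],[0,120,0],0.5],[[0,0,-1.2],[0,128,0],0.5]]'
python3 -m handwheel '[[[0,0,-0.12],[0,0,0],0.5],[[0,0,-0.24],[0,0,0],0.5],[[0,0,-0.36],[0,0,0],0.5],[[0,0,-0.48],[0,0,0],0.5],[[0,0,-0.6],[0,0,0],0.5],[[0,0,-0.72],[0,0,0],0.5],[[0,0,-0.84],[0,0,0],0.5],[[0,0,-0.96],[0,0,0],0.5],[[0,0,-1.08],[0,0,0],0.5],[[0,0,-1.2],[0,0,0],0.5]]'
python3 -c "
from h import *
go((.5041,-.2102,.17),3.034)"
```

```text
clock: 8.93
ee_pos: [0.5036, -0.2088, 0.1972]
tool_rot: [-3.139, -0.0, 1.099]
wrist_force: [0.1, 0.2, 0.8]
finger_gap: 0.502
clock: 9.77
ee_pos: [0.5031, -0.2086, 0.1953]
tool_rot: [-3.14, -0.006, 2.305]
wrist_force: [-0.4, -0.5, -0.3]
finger_gap: 0.499
turn [ 3.000e-04 -6.000e-03 -7.289e-01] shift mm [-2.  -0.3 25.3] | ee [ 0.5031 -0.2086  0.1953] [-3.14  -0.006  2.305] F [-0.4 -0.5 -0.3] gap 0.499 t 9.77 q6 -1.19
```

```bash
python3 -m handwheel '[[[0,0,-0.12],[0,0,4],0.5],[[0,0,-0.24],[0,0,10],0.5],[[0,0,-0.36],[-1,0,18],0.5],[[0,0,-0.48],[-2,0,25],0.5],[[0,0,-0.6],[-2,0,25],0.5],[[0,0,-0.7],[-2,0,25],0.5],[[0,-0.003,-0.729],[-2,-0.3,25],0.5],[[0,-0.003,-0.729],[-2,-0.3,25],0.5],[[0,-0.003,-0.729],[-2,-0.3,25],0.5]]'
python3 - <<'E'
from h import *
w=read_camera('wrist');m=camera_model('wrist');cv2.imwrite('pics/h_wrist.png',w)
go((.5041,-.2102,.048),3.034)
c=np.cos(-1.678);s=np.sin(-1.678)
for x,y in [(.07,.096),(.07,-.096),(-.07,-.096),(.06,0)]: print(x,y,proj(m,(.5051+c*x-s*y,-.1449+s*x+c*y,.075)).round(0))
E
```

```text
clock: 10.52
ee_pos: [0.5037, -0.21, 0.169]
tool_rot: [3.14, -0.005, 3.033]
wrist_force: [0.0, -0.2, -0.1]
finger_gap: 0.5
turn [ 0.0019 -0.0042 -0.0015] shift mm [ -0.8  -0.3 121.3] | ee [ 0.5038 -0.2101  0.1693] [ 3.14  -0.004  3.033] F [ 0.5  0.8 -0.3] gap 0.501 t 10.57 q6 -1.92
0.07 0.096 [[254. 292.]]
0.07 -0.096 [[252.  52.]]
-0.07 -0.096 [[450.  52.]]
0.06 0 [[266. 184.]]
```

View pics/h_wrist.png

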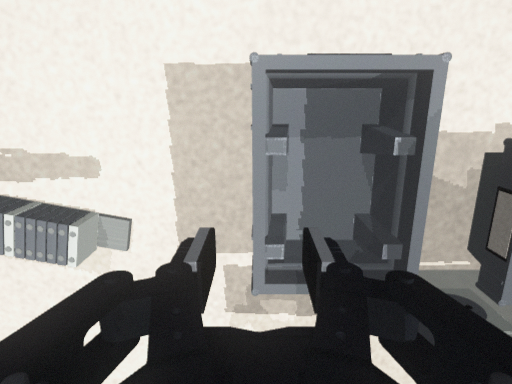

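The rim runs midway between the fingers (outer edge column 254, fingers at 207 and 310) and the columns at (276,145) and (275,250) stay clear. Now I'll descend and grip.

```bash
python3 -m handwheel '[[[0,0,0],[-0.5,0,20],0.5],[[0,0,0],[-0.5,0,50],0.5],[[0.001,-0.002,0],[-0.5,0,80],0.5],[[0.001,-0.004,0],[-0.5,0,105],0.5],[[0.001,-0.004,0],[-0.5,0,116],0.5],[[0.001,-0.004,0],[-0.5,0,120],0.5],[[0.001,-0.004,0],[-0.5,0,120.5],0.5]]' && python3 -m handwheel '[[[0,0,0],[0,0,0],0],[[0,0,0],[0,0,0],0],[[0,0,0],[0,0,0],0],[[0,0,0],[0,0,0],0],[[0,0,0],[0,0,0],0],[[0,0,0],[0,0,0],0],[[0,0,0],[0,0,0],0]]' 60
python3 -c "
from h import *
go((.5041,-.2102,.048),3.034)"
```

```text
clock: 11.15
ee_pos: [0.5038, -0.2099, 0.0486]
tool_rot: [3.14, -0.001, 3.032]
wrist_force: [0.4, -0.2, 0.5]
finger_gap: 0.497
clock: 11.73
ee_pos: [0.5045, -0.2104, 0.0501]
tool_rot: [3.141, 0.001, 3.032]
wrist_force: [-1.2, -1.7, 6.8]
finger_gap: 0.104
turn [ 0.0001  0.0013 -0.0021] shift mm [0.4 0.1 2.1] | ee [ 0.5045 -0.2104  0.0501] [3.141e+00 1.000e-03 3.032e+00] F [-1.2 -1.7  6.8] gap 0.104 t 11.73 q6 -1.92
```

```bash
python3 -m handwheel '[[[0,0,0],[0,0,-4],0],[[0,0,0],[0,0,-12],0],[[0,0,0],[0,0,-24],0],[[0,0,0],[0,0,-42],0],[[0,0,0],[0,0,-62],0],[[0,0,0],[0,0,-84],0],[[0,0,0],[0,0,-108],0],[[0,0,0],[0,0,-132],0],[[0,0,0],[0,0,-155],0],[[0,0,0],[0,0,-172],0]]' 90
python3 - <<'E'
from h import *
go(loc(-.12,-.15,.24),2.2)
cv2.imwrite('pics/i_scene.png',cv2.resize(read_camera('scene')[60:300,100:380],None,fx=2.4,fy=2.4))
E
```

```text
clock: 12.57
ee_pos: [0.5043, -0.2103, 0.2254]
tool_rot: [-3.141, 0.004, 3.032]
wrist_force: [-0.4, -0.6, -2.3]
finger_gap: 0.099
turn [8.000e-04 3.700e-03 8.319e-01] shift mm [ 86.9 154.6 -15.1] | ee [ 0.5043 -0.2103  0.2254] [-3.141  0.004  3.032] F [-0.4 -0.6 -2.3] gap 0.099 t 12.57 q6 -1.92
```

View pics/i_scene.png

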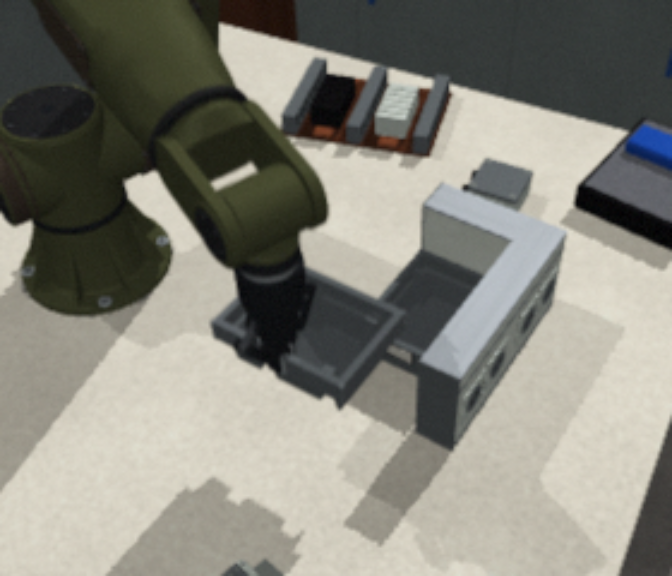

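```bash
python3 -m handwheel '[[[0,0,0.05],[4,10,-4],0],[[0,0,0.13],[12,24,-8],0],[[0,0,0.22],[22,40,-12],0],[[0,0,0.31],[32,57,-15],0],[[0,0,0.4],[42,75,-17],0],[[0,0,0.49],[51,92,-20],0],[[0,0,0.58],[60,108,-20],0],[[0,0,0.67],[69,124,-20],0],[[0,0,0.76],[78,140,-20],0],[[0,0,0.832],[87,154,-20],0]]' 90
python3 -c "
from h import *
C[:]=.568,.0893;Y0=-.103
go(loc(-.075,-.016,.225),np.pi/2-.103)"
```

```text
clock: 13.45
ee_pos: [0.4345, -0.0471, 0.2473]
tool_rot: [3.138, 0.006, 2.195]
wrist_force: [-0.7, 1.1, -3.1]
finger_gap: 0.097
turn [0.0061 0.0046 0.7276] shift mm [ 70.5 121.2  22.3] | ee [ 0.4345 -0.0471  0.2473] [3.138 0.006 2.195] F [-0.7  1.1 -3.1] gap 0.097 t 13.45 q6 -0.82
```

```bash
python3 -m handwheel '[[[0,0,0.08],[8,13,0],0],[[0,0,0.16],[16,27,0],0],[[0,0,0.25],[25,43,0],0],[[0,0,0.34],[34,58,0],0],[[0.003,0.002,0.43],[43,73,0],0],[[0.003,0.002,0.52],[52,88,0],0],[[0.005,0.004,0.6],[60,102,0],0],[[0.005,0.004,0.67],[66,112,0],0],[[0.005,0.004,0.72],[70,120,0],0],[[0.005,0.004,0.728],[70.5,121,0],0]]' 90
python3 -m handwheel '[[[0,0,0],[0,0,0],0],[[0,0,0],[0,0,0],0]]' 90
python3 - <<'E'
from h import *
go(loc(-.065,-.006,.225),np.pi/2-.103)
w=read_camera('wrist');m=camera_model('wrist');np.save('j_m.npy',m,allow_pickle=True)
a=read_camera('top');b=read_camera('scene')
cv2.imwrite('pics/j_wrist.png',w);cv2.imwrite('pics/j_top.png',a);cv2.imwrite('pics/j_scene.png',b)
o=np.hstack([w,cv2.resize(b[120:245,235:330],(288,384))]); cv2.imwrite('pics/j.png',cv2.convertScaleAbs(o,alpha=1.2))
E
```

```text
clock: 14.28
ee_pos: [0.4914, 0.082, 0.2471]
tool_rot: [3.141, 0.0, 1.466]
wrist_force: [0.3, 0.2, -3.8]
finger_gap: 0.098
clock: 14.45
ee_pos: [0.491, 0.0817, 0.247]
tool_rot: [-3.142, 0.0, 1.468]
wrist_force: [-0.6, -0.2, -3.1]
finger_gap: 0.095
turn [-0.0001  0.0001 -0.0001] shift mm [10.1 12.1 22. ] | ee [0.491  0.0817 0.247 ] [-3.142  0.     1.468] F [-0.6 -0.2 -3.1] gap 0.095 t 14.45 q6 0.19
```

View pics/j.png

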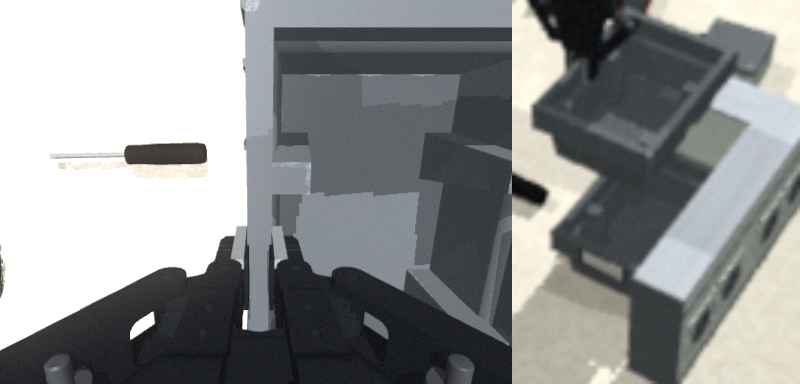

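Run:
```python
from h import *
m=np.load('j_m.npy',allow_pickle=True).item(); w=cv2.imread('pics/j_wrist.png')
cv2.imwrite('pics/k.png',np.hstack([cv2.resize(w[0:32,235:267],(400,400),interpolation=cv2.INTER_NEAREST),cv2.resize(cv2.imread('pics/j_top.png')[120:225,170:275],(400,400))]))
for z in (.268,.272): 
    p=onz(m,(251.,5.),z)
    th=-.103; d=p[:2]-[.491,.0817]; print('from tool in place axes',np.cos(th)*d[0]+np.sin(th)*d[1],-np.sin(th)*d[0]+np.cos(th)*d[1],'expected -.0025, .0995')
```

```text
from tool in place axes -0.0014380020061163564 0.09956696122229329 expected -.0025, .0995
from tool in place axes -0.0013508111075968658 0.09846308120867434 expected -.0025, .0995
```

View pics/k.png

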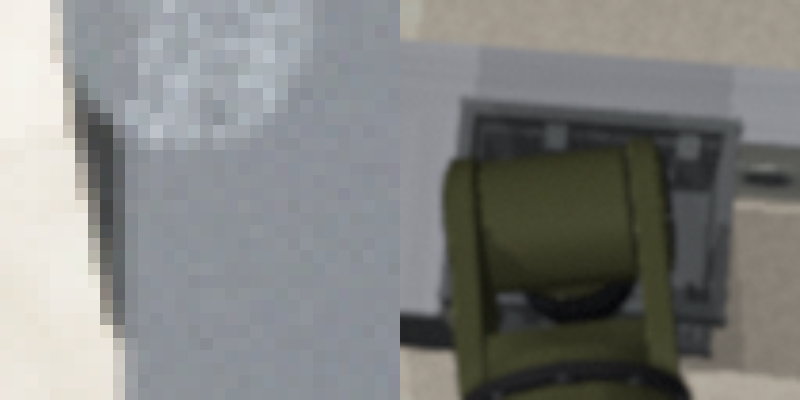

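The held bin sits where expected, its corner post at (252,4), within about 2 mm. I'll move over the lower bin and descend to just above it.

```bash
python3 -m handwheel '[[[0,0,0],[4,5,4],0],[[0,0,0],[8,10,12],0],[[0,0,0],[10,12,24],0],[[0,0,0],[10,12,38],0],[[0,0,0],[10,12,53],0],[[0,0,0],[10,12,68],0],[[0,0,0],[10,12,82],0],[[0,0,0],[10,12,94],0],[[0,0,0],[10,12,102],0],[[0,0,0],[10,12,106],0]]' 90
python3 - <<'E'
from h import *
go(loc(-.065,-.006,.113),np.pi/2-.103)
a=read_camera('top');b=read_camera('scene')
cv2.imwrite('pics/l_top.png',a);cv2.imwrite('pics/l_scene.png',b)
o=np.hstack([cv2.resize(a[120:225,150:295],(480,348),interpolation=cv2.INTER_CUBIC),cv2.resize(b[120:245,225:335],(306,348),interpolation=cv2.INTER_CUBIC)]); cv2.imwrite('pics/l.png',cv2.convertScaleAbs(o,alpha=1.4))
E
```

```text
clock: 15.43
ee_pos: [0.5039, 0.0902, 0.1395]
tool_rot: [-3.14, 0.0, 1.467]
wrist_force: [0.4, -0.2, -2.7]
finger_gap: 0.098
turn [-0.0015  0.0005 -0.0011] shift mm [ 0.4  0.1 26.5] | ee [0.5039 0.0902 0.1395] [-3.14   0.     1.467] F [ 0.4 -0.2 -2.7] gap 0.098 t 15.43 q6 0.21
```

View pics/l.png

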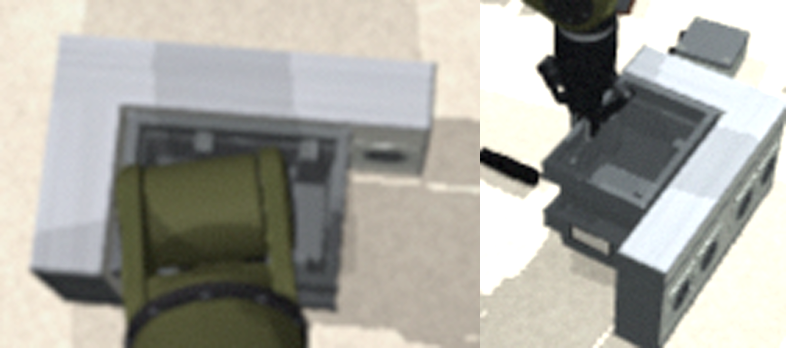

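The upper bin is level over the lower one, its card end hidden at the trunking side. I'll lower it gently.

```bash
python3 -m handwheel '[[[0,0,0],[0,0,3],0],[[0,0,0],[0,0,6],0],[[0,0,0],[0,0,9],0],[[0,0,0],[0,0,12],0],[[0,0,0],[0,0,15],0],[[0,0,0],[0,0,18],0],[[0,0,0],[0,0,21],0],[[0,0,0],[0,0,23],0],[[0,0,0],[0,0,24],0],[[0,0,0],[0,0,24],0]]' 60
python3 -m handwheel '[[[0,0,0],[0,0,0.5],0],[[0,0,0],[0,0,1],0],[[0,0,0],[0,0,1.5],0],[[0,0,0],[0,0,2],0],[[0,0,0],[0,0,2],0]]' 40
```

```text
clock: 16.37
ee_pos: [0.5041, 0.0902, 0.1163]
tool_rot: [-3.141, 0.0, 1.467]
wrist_force: [1.1, -0.1, -3.6]
finger_gap: 0.1
clock: 16.78
ee_pos: [0.5041, 0.0902, 0.1142]
tool_rot: [-3.141, 0.0, 1.467]
wrist_force: [0.2, -0.5, -2.8]
finger_gap: 0.099
```

```bash
python3 -m handwheel '[[[0,0,0],[0,0,0.6],0],[[0,0,0],[0,0,1.2],0],[[0,0,0],[0,0,1.2],0]]' 40
python3 -m handwheel '[[[0,0,0],[0,0,0.6],0],[[0,0,0],[0,0,1.2],0],[[0,0,0],[0,0,1.2],0]]' 40
```

```text
clock: 17.03
ee_pos: [0.5041, 0.0902, 0.1132]
tool_rot: [-3.141, 0.0, 1.467]
wrist_force: [-3.0, -1.2, 1.4]
finger_gap: 0.097
clock: 17.28
ee_pos: [0.5042, 0.0902, 0.1131]
tool_rot: [-3.142, 0.0, 1.467]
wrist_force: [-9.6, -1.3, 14.0]
finger_gap: 0.102
```

It touched at TCP z 0.1132, which is the 63 mm height expected. I'll relieve the press and check before letting go.

```bash
python3 -m handwheel '[[[0,0,0],[0,0,-0.4],0],[[0,0,0],[0,0,-0.6],0],[[0,0,0],[0,0,-0.6],0]]' 40
python3 - <<'E'
from h import *
go(loc(-.065,-.006,.113),np.pi/2-.103)
w=read_camera('wrist');m=camera_model('wrist');b=read_camera('scene')
cv2.imwrite('pics/m_wrist.png',w)
o=np.hstack([cv2.resize(w,(464,348)),cv2.resize(b[120:245,225:335],(306,348),interpolation=cv2.INTER_CUBIC)]); cv2.imwrite('pics/m.png',cv2.convertScaleAbs(o,alpha=1.3))
E
```

```text
clock: 17.53
ee_pos: [0.5041, 0.0903, 0.1136]
tool_rot: [-3.141, 0.0, 1.467]
wrist_force: [-0.9, -0.2, -1.3]
finger_gap: 0.095
turn [-0.0002  0.0003 -0.0011] shift mm [ 0.3 -0.1  0.6] | ee [0.5041 0.0903 0.1136] [-3.141  0.     1.467] F [-0.9 -0.2 -1.3] gap 0.095 t 17.53 q6 0.21
```

View pics/m.png

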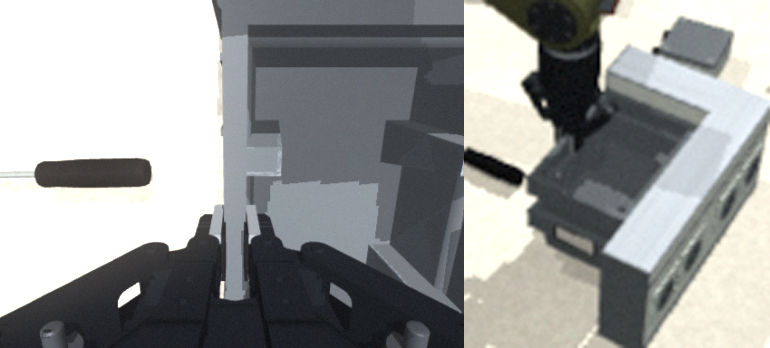

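It looks seated and level, with the lower rim parallel beneath it. Releasing.

```bash
python3 -m handwheel '[[[0,0,0],[0,0,0],0.2],[[0,0,0],[0,0,0],0.35],[[0,0,0],[0,0,0],0.5],[[0,0,0],[0,0,0],0.5],[[0,0,0],[0,0,-15],0.5],[[0,0,0],[0,0,-40],0.5],[[0,0,0],[0,0,-70],0.5],[[0,0,0],[0,0,-100],0.5],[[0,0,0],[0,0,-110],0.5],[[0,0,0],[0,0,-110],0.5]]' 40
python3 - <<'E'
from h import *
w=read_camera('wrist');m=camera_model('wrist');np.save('n_m.npy',m,allow_pickle=True);b=read_camera('scene')
cv2.imwrite('pics/n_wrist.png',w);cv2.imwrite('pics/n_scene.png',b)
for x,y in [(-.0675,.0935),(-.0675,-.0935),(.0675,.0935),(.0675,-.0935)]: print(x,y,proj(m,loc(x,y,.138)).round(0))
o=np.hstack([w,cv2.resize(b[120:245,230:325],(288,384),interpolation=cv2.INTER_CUBIC)]); cv2.imwrite('pics/n.png',cv2.convertScaleAbs(o,alpha=1.3))
E
```

```text
clock: 18.47
ee_pos: [0.5051, 0.0904, 0.2262]
tool_rot: [3.137, -0.001, 1.467]
wrist_force: [0.5, -0.2, 0.1]
finger_gap: 0.502
-0.0675 0.0935 [[252.  54.]]
-0.0675 -0.0935 [[254. 294.]]
0.0675 0.0935 [[450.  53.]]
0.0675 -0.0935 [[415. 293.]]
```

View pics/n.png

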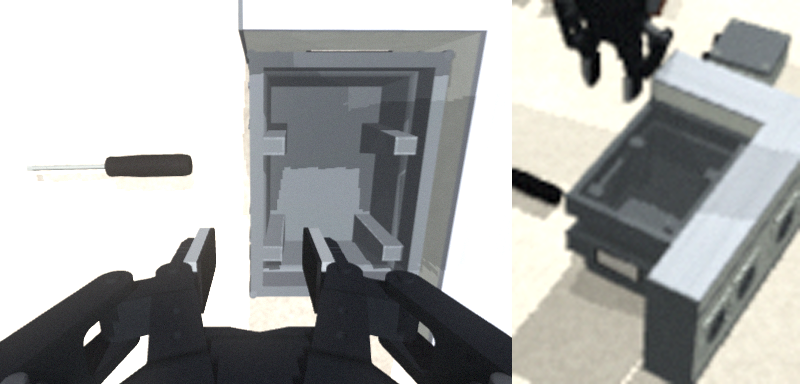

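The rim corners are at (253,55), (254,294) and (448,55), against predicted (252,54), (254,294) and (450,53). The bin sits at the stacked height with its card strip on the trunking side. I'll move aside for a clear last look.

```bash
python3 -m handwheel '[[[0,0,0],[-20,-5,-10],0.5],[[0,0,0],[-50,-12,-20],0.5],[[0,0,0],[-85,-20,-30],0.5],[[0,0,0],[-120,-30,-40],0.5],[[0,0,0],[-155,-40,-50],0.5],[[0,0,0],[-190,-50,-55],0.5],[[0,0,0],[-220,-55,-60],0.5],[[0,0,0],[-240,-60,-60],0.5],[[0,0,0],[-245,-60,-60],0.5],[[0,0,0],[-245,-60,-60],0.5]]'
python3 - <<'E'
from h import *
w=read_camera('wrist');a=read_camera('top');b=read_camera('scene');ms,mt=camera_model('scene'),camera_model('top')
for n,i in zip(('wrist','top','scene'),(w,a,b)): cv2.imwrite(f'pics/o_{n}.png',i)
for x,y in [(-.07,.096),(-.07,-.096),(.07,-.096),(.07,.096)]:
    print(x,y,[((proj(mt,loc(x,y,z))[0]-[150,110])*3.3).round(0).tolist() for z in (.138,.075)],[((proj(ms,loc(x,y,z))[0]-[235,125])*3).round(0).tolist() for z in (.138,.075)])
o=np.hstack([cv2.resize(a[110:230,150:295],None,fx=3.3,fy=3.3)[:360],cv2.resize(b[125:245,235:335],None,fx=3,fy=3)]); cv2.imwrite('pics/o.png',cv2.convertScaleAbs(o,alpha=1.4))
E
```

```text
clock: 19.4
ee_pos: [0.4184, -0.148, 0.2814]
tool_rot: [-3.138, -0.0, 1.465]
wrist_force: [-0.0, -0.3, -0.8]
finger_gap: 0.5
-0.07 0.096 [[113.0, 307.0], [124.0, 320.0]] [[121.0, 77.0], [120.0, 115.0]]
-0.07 -0.096 [[334.0, 324.0], [335.0, 336.0]] [[36.0, 174.0], [38.0, 211.0]]
0.07 -0.096 [[347.0, 169.0], [347.0, 188.0]] [[144.0, 223.0], [141.0, 259.0]]
0.07 0.096 [[131.0, 152.0], [141.0, 172.0]] [[223.0, 119.0], [218.0, 156.0]]
```

View pics/o.png

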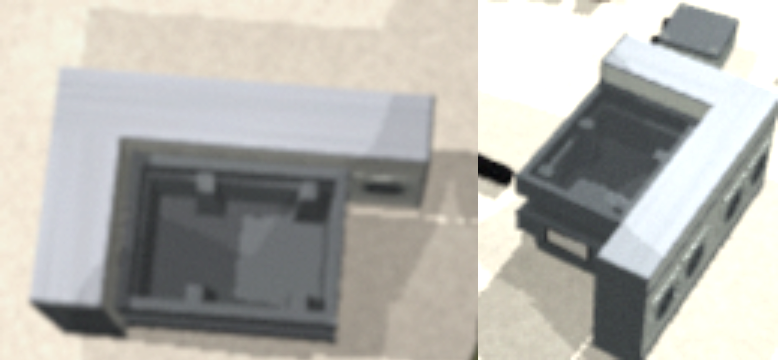

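View pics/o_wrist.png

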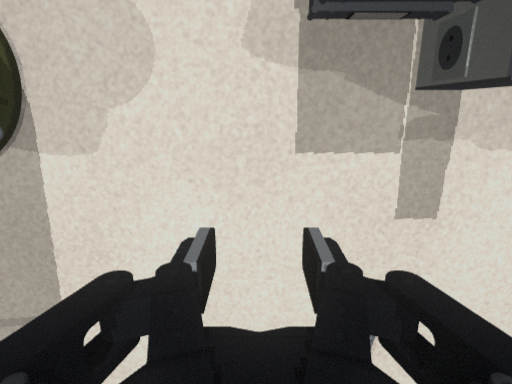

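```bash
python3 -c "
from rig import *
print(finish_job(), state()['clock'])"
```

```text
the job is handed in; nothing more can be done
the job is handed in; nothing more can be done
```

The upper bin now stands half-turned and level on the lower bin's ledges, let go, and the job was handed in at about 19.5 s.

- **Lifting out:** I took the upper bin by its front rim, lifted it out and carried it right with a quarter turn. It stood upright on the open bench, let go.
- **Restacking:** I took it again by the opposite rim and turned it the other quarter. I then lowered it onto the lower bin until it touched, with the tool at z = 0.1132, the height expected for 63 mm.
- **Last checks:** In the top, scene and wrist pictures the upper rim's corners matched the predicted stacked positions within 1 to 2 px. The lower bin's card-end corner is within about a pixel of its predicted place. The upper card end no longer shows on the open side, and the gripper is clear with almost no wrist force.
- **Things lying around:** The screwdriver and junction box look unmoved. I did not measure the terminal strip again after the first pictures, but the arm never went near it.
- **Disagreements:**
  - While feeling for contact I pressed the stack briefly with about 14 N, then backed off before letting go.
  - The estimates of the lower bin's position differed by about 2 mm between views, well within tolerance.

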